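# Release the tool chest's transport lock and put the tweezers away

## Task

The bench tool chest still has its transport lock on: slide the lock knob to its open end stop, then pull the top drawer out until it stops. Lay the tweezers down flat, lengthwise, in the long channel right behind the drawer front, setting them down rather than dropping them. Leave the drawer open and the lock released, keep the lower drawer shut, and do not disturb the brush and the pencil.

Things in the scene. Friction and masses are not known exactly. Their poses are not given: they have to be found in the camera images.
- chest: wooden benchtop tool chest, fixed, 240 deep x 300 wide x 146 mm high, two stacked drawers in its front. Origin: centre of its underside; x points from its front to its back (the drawers slide out along -x), y to its left seen from the front, z up
- lock_knob (a point): round black lock knob, 18 mm across, 25 mm high, on the chest's top near its front left corner. The point is on its axis, 12 mm below its top, 19.5 mm above the chest's top, and moves with the lock. The steel plate under it (upper face 4.5 mm above the chest's top) is folded down over the left edges of both drawer fronts and blocks them until slid away
- lock (a joint): travel of the lock along the chest's +y (away from the drawers): 0 locked, 0.026 m at its open end stop. The drawers are free above about 0.021; stiff, about 2 N
- drawer_handle (a point): middle of the grip bar of the top drawer's steel bow handle: bar 10 mm thick, 80 mm long along the chest's y, 38 mm (bar centre) in front of the drawer front, 34 mm below the chest's top. Moves with the drawer. A like handle sits on the lower drawer 56 mm below it
- top_drawer (a joint): travel of the top drawer along the chest's -x: 0 shut, 0.12 m at its open stop; about 1.5 N
- low_drawer (a joint): travel of the lower drawer, 0 shut; it stays shut
- channel (a point): centre of the floor of the long channel right behind the top drawer's front; moves with the drawer; axes as the chest's. 64 mm wide (x), 217 mm long (y). Above its floor: drawer front 44 mm, divider at its back 20 mm (5 thick), drawer sides at its ends 31 mm. Nippers lie behind the divider. Hidden in the chest until the drawer is out
- tweezers: steel tweezers, 131 mm long, at most 15 mm wide, 9 mm high, lying on the desk. Origin: underside, middle of the length; y along the length; grip across x
- glue_brush: flat glue brush with a red handle, 177 mm long, 12 mm thick, lying on the desk; y along the length. Not to be moved
- pencil: green pencil, 165 mm long, 7 mm thick, lying on the desk; y along the length. Not to be moved

How it is judged:
On the way, in this order (a step that is already met when the one before it is completed fails the run):
1. the transport lock is slid to its open end stop (value of joint lock above 0.0235 m), for 0.2 s.
2. the top drawer is pulled out to its stop (value of joint top_drawer above 0.11 m), for 0.2 s.
At the end, for the whole second after the job is handed in: lock at its open end stop (at least 22.5 of 26 mm), top drawer out (at least 105 of 120 mm), lower drawer shut (within 10 mm), tweezers at rest on the floor of the channel, origin within 9 mm of it and between its walls, level within 0.2 rad and along the channel within 0.42 rad (value of joint lock above 0.0225 m and value of joint top_drawer above 0.105 m and value of joint low_drawer below 0.01 m and x of tweezers in the frame of channel between -0.032 and 0.032 m and y of tweezers in the frame of channel between -0.06 and 0.06 m and z of tweezers in the frame of channel between -0.006 and 0.009 m and angle between the y axis of tweezers and the y axis of channel, either way round below 0.42 rad and angle between tweezers's own z axis and vertical below 0.2 rad and linear speed of tweezers below 0.02 m/s); the robot touches nothing.
It fails at once if the brush or the pencil is moved by more than 25 mm (distance of any of glue_brush, pencil from where it was at the start of the episode above 0.025 m).
It fails at once if the lower drawer is pulled open by more than 20 mm (value of joint low_drawer above 0.02 m).
It fails at once if the tweezers are let go more than 30 mm above the channel's floor (contact force between the fingers and tweezers below 0.05 N and z of tweezers in the frame of channel above 0.03 m and horizontal distance between tweezers and channel below 0.1 m).
It also fails if it takes over 64 s, if anything falls off the work surface, if the arm or the gripper's body presses on something with over 40 N, if the wrist force passes 120 N, or if a joint passes its speed limit or range.

## Robot

A 7-joint arm with a two-finger parallel gripper is mounted at the origin on a cart in front of the work surface, level with it; the furniture and walls round the work are solid. World frame = base frame: x ahead of the robot, y to its left, z up, the work surface at z = 0. Lengths are in m, angles in rad, forces in N, time in s.
With the tool pointing down it reaches from about 0.425 to 0.825 m from the base axis. Payload 3.6 kg.
Tool frame: the origin (TCP) lies midway between the tips of the shut fingers; the grasp point (between the pads) lies 19 mm behind it (bot.grip_depth is the z of the grasp point in the tool frame, in m); z points along the fingers, y is the line along which they close (so a half turn about z gives the same grasp; the last joint's range is limited). The gripper opens to 85 mm and grips with 20 to 120 N. Pads are 22 mm wide; open, the fingers measure 114 mm over their backs; the gripper's body (76 mm by 85 mm) begins 54 mm behind the grasp point. The pads swing forward as they close: fully open they stand 13 mm farther back than shut.
Start: joints at [1.127, 0.615, -0.013, 1.423, 0.008, 1.103, -0.04], TCP at [0.263, -0.594, 0.231] pointing down, gripper open.
Joint ranges: [-3.12, 3.12], [-0.3, 2.06], [-1.34, 1.32], [0.26, 2.42], [-1.36, 4.5], [0.01, 1.98], [-2.84, 2.84]. Speed limits (rad/s): [2.79, 2.79, 3.14, 3.14, 3.14, 3.14, 3.14].

## Interface

Orientations are given as [roll, pitch, yaw] about the fixed x, y, z axes, in that order (R = Rz(yaw) Ry(pitch) Rx(roll)).
In Python, from workcell import bot gives the robot as it stands. The module is installed in compiled form; this text tells all that it offers. Calls block until the motion is done:
- bot.movep(position, orientation): joint-space move of the TCP to a pose.
- bot.movel(position, attitude=None, speed=0.15): straight line of the TCP; attitude=None keeps the orientation; speed is the mean speed in m/s.
- bot.move_joints(angles): joint-space move.
- bot.grip(opening, force=None): finger opening in m; force is the grip in N (None keeps the last); returns when the fingers have stopped.
- bot.wait(seconds).
- bot.inverse_kinematics(position, orientation): joint angles nearest the present ones, or None.
- bot.state(): the state.
- bot.snapshot(name): name is "side" or "top"; returns a dict with "color" (420x560x3 uint8, blue, green, red), "fovy" (degrees; the focal length in pixels is half the picture's height over the tangent of half this angle, whatever the lens; pixels are square), "cx", "cy" (the principal point, pixels), "R" (3x3) and "t" (3): a world point X has camera coordinates R X + t. Camera axes: x right, y down, z forward; pixel columns grow to the right and rows downward; lengths in m; the calibration is good to about 2 mm. A picture is of the moment at which its call begins. There is no depth.
A pose or a line that the arm cannot do raises bot.PlanningError and nothing moves.
- bot.job_done(): hands the job in; it is judged then, once.
The state is a dict: "time": time; "q": joint angles; "qvel": joint speeds; "joint_torque": joint torques, N m; "tool_pos": TCP position; "ee_rot": TCP orientation; "wrist_force": force on the tool from outside, world axes, zero at the start; "moment": the same for the moment, N m; "gripper_width": finger opening in m; "gripper_force": force on a finger pad.
Only numpy, scipy, OpenCV 4.12 (cv2) and the standard library are available. Lean on these libraries where they do the work, as an engineer would, in place of code of your own. Each camera call takes 0.05 s, during which the arm holds its last target. There are 200 camera calls.

## Working session

There is one attempt and no reset: what is moved stays moved. The work goes in short steps, each a Python script; the robot and the scene stay as the last script left them, time stands still between calls to the robot, and variables do not carry over. Pictures are saved under pics/ and viewed, at most 10 in all, crops included, and the job is handed in when it is done.

```bash
mkdir -p pics
cat > h.py <<'E'
import numpy as np, cv2, json
from workcell import bot
def snap(name,fn):
    s=bot.snapshot(name); cv2.imwrite('pics/'+fn+'.png',s['color'])
    d={k:np.array(s[k]).tolist() for k in('fovy','cx','cy','R','t')}; json.dump(d,open(name+'.json','w')); return s
def cam(name):
    d=json.load(open(name+'.json')); d['R']=np.array(d['R']); d['t']=np.array(d['t']); d['f']=210/np.tan(np.radians(d['fovy'])/2); return d
def back(name,u,v,z):
    d=cam(name); r=d['R'].T@np.array([(u-d['cx'])/d['f'],(v-d['cy'])/d['f'],1]); c=-d['R'].T@d['t']
    return c+r*(z-c[2])/r[2]
def proj(name,X):
    d=cam(name); p=d['R']@np.array(X)+d['t']; return p[:2]/p[2]*d['f']+[d['cx'],d['cy']]
E
python3 - <<'E'
from h import *
for n in('side','top'):
    s=snap(n,n+'0'); d=cam(n); print(n,d['f'],d['cx'],d['cy'],(-d['R'].T@d['t']).round(3),d['R'].round(2).tolist(),s.keys())
    cv2.imwrite(f'pics/{n}0b.png',cv2.resize(s['color'],(800,600),interpolation=cv2.INTER_CUBIC))
print(bot.state())
E
```

```text
side 476.5281753724547 277.63111793631094 215.5980307746288 [ 0.696 -1.011  0.991] [[1.0, 0.08, -0.02], [0.04, -0.66, -0.75], [-0.07, 0.74, -0.66]] dict_keys(['color', 'fovy', 'cx', 'cy', 'R', 't'])
top 412.75551546338835 280.84839890667405 210.7110800790232 [-0.272  0.114  1.229] [[-0.19, -0.98, 0.01], [-0.77, 0.14, -0.62], [0.61, -0.13, -0.79]] dict_keys(['color', 'fovy', 'cx', 'cy', 'R', 't'])
{'time': 0.1, 'q': array([ 1.12752416,  0.6158094 , -0.01260661,  1.42473155,  0.00808322,
        1.10341511, -0.04037803]), 'qvel': array([ 9.26549139e-04, -1.78616979e-03, -2.96344781e-05, -4.59237752e-03,
        1.34782390e-03, -8.01904157e-05,  1.27130548e-03]), 'joint_torque': array([ 1.28758082e-03, -4.70387578e+01,  2.60317521e-01, -1.71572095e+01,
        1.01408036e-02,  5.86390437e-03,  9.84143583e-06]), 'tool_pos': array([ 0.26285903, -0.59372769,  0.23026488]), 'ee_rot': array([-3.13927908e+00,  1.95597502e-05,  4.16843917e-01]), 'wrist_force': array([-0.01025422,  0.83828858, -0.23828935]), 'moment': array([-0.01799294,  0.00342293, -0.0096593 ]), 'gripper_force': 0.0, 'gripper_width': 0.08538140200637204}
```

View pics/side0b.png

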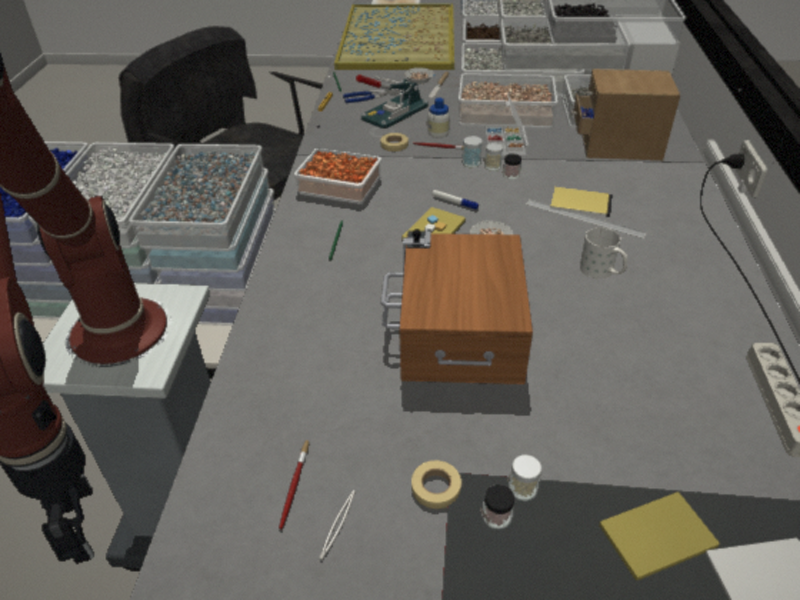

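View pics/top0b.png

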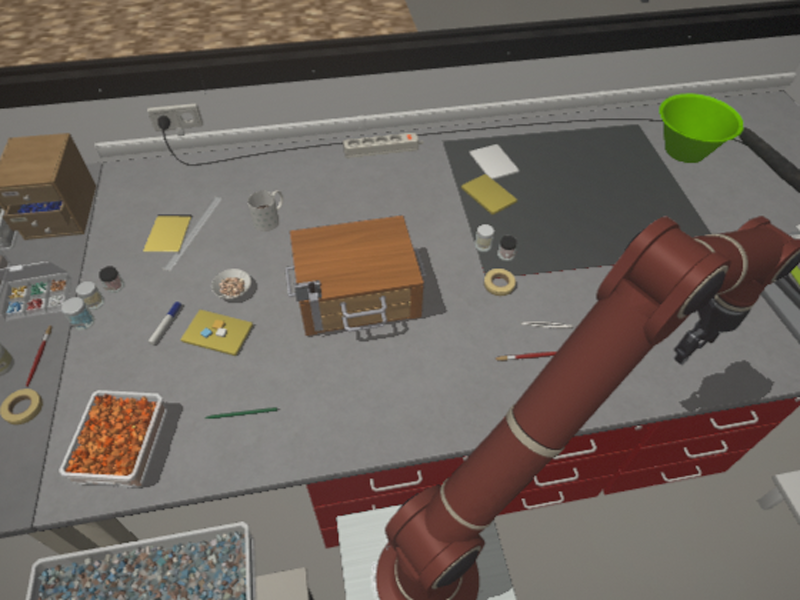

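The side view shows the chest centred near (465,300), the tweezers near (337,525), the brush at (295,485) and the knob near (417,235), all in 800-scale pixels. The top view confirms this layout. I'll enlarge these areas in one mosaic.

Run:
```python
from h import *
a=cv2.imread('pics/side0.png'); b=cv2.imread('pics/top0.png')
def c(im,u,v,w,h,k): return cv2.resize(im[v:v+h,u:u+w],(w*k,h*k),interpolation=cv2.INTER_CUBIC)
m=np.zeros((600,800,3),np.uint8)
A=c(a,265,150,114,125,4)[:500,:456]; m[:500,:456]=A      # side chest: u=265+x/4 v=150+y/4
B=c(b,195,145,110,95,3); m[:285,460:790]=B               # top chest u=195+(x-460)/3
C=c(a,215,335,40,60,5); m[290:590,460:660]=C              # side tweezers
D=c(b,360,215,46,22,3); m[300:366,662:800]=D
cv2.imwrite('pics/mos.png',m)
```

```text
(no output)
```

View pics/mos.png

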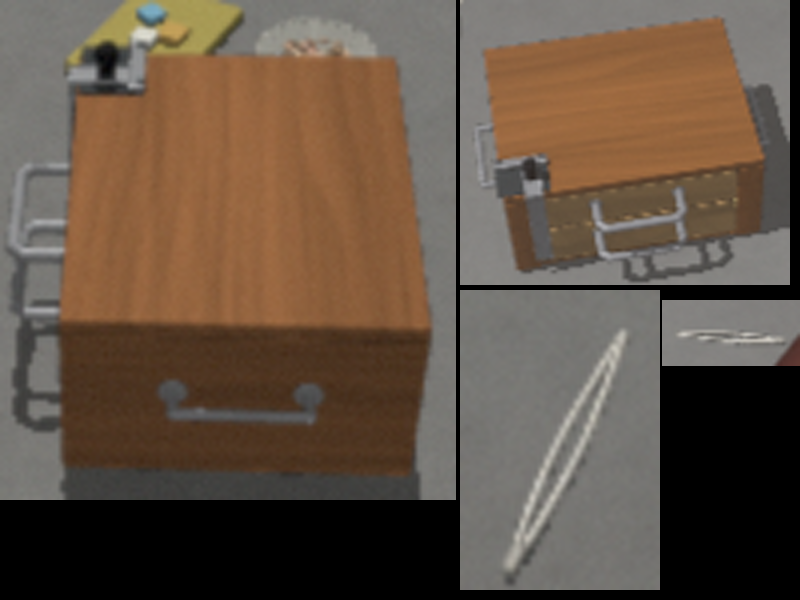

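The mosaic shows the chest's top corners in both views, the knob at mosaic (106,55) and (533,168), and the tweezers' ends at (623,332) and (510,570). Next I fit the poses.

Run:
```python
from h import *
from scipy.optimize import least_squares
S=lambda x,y:(265+(x+.5)/4-.5,150+(y+.5)/4-.5)
T=lambda x,y:(195+(x-460+.5)/3-.5,145+(y+.5)/3-.5)
F,B,L,R,Z=-.12,.12,.15,-.15,.146
obs=[('side',(F,R,Z),S(62,326)),('side',(B,R,Z),S(429,327)),('side',(B,L,Z),S(397,57)),('side',(F,R,0),S(64,467)),('side',(B,R,0),S(411,472)),
('top',(B,L,Z),T(485,50)),('top',(B,R,Z),T(722,18)),('top',(F,R,Z),T(764,157)),('top',(F,L,0),T(520,268)),('top',(F,R,0),T(755,232))]
def w(p,l): c,s=np.cos(p[2]),np.sin(p[2]); return [p[0]+c*l[0]-s*l[1],p[1]+s*l[0]+c*l[1],l[2]]
fun=lambda p:np.concatenate([proj(n,w(p,l))-o for n,l,o in obs])
r=least_squares(fun,[.6,-.1,0],loss='soft_l1'); p=r.x; print(p); print(fun(p).reshape(-1,2).round(1).tolist())
json.dump(p.tolist(),open('chest.json','w'))
# knob by triangulation (knob mid) 
k=least_squares(lambda X:np.concatenate([proj('side',X)-S(105,58),proj('top',X)-T(533,170)]),[.5,.1,.16]); 
c,s=np.cos(p[2]),np.sin(p[2]); d=k.x-[p[0],p[1],0]
print('knob',k.x,k.fun,'chest frame',c*d[0]+s*d[1],-s*d[0]+c*d[1],d[2])
a=back('side',247.6,343.4,.004);b=back('side',225,391,.004);print('tw',a,b,np.linalg.norm(a-b),(a+b)/2)
a=back('top',366.7,226.3,.004);b=back('top',400,228.3,.004);print('tw',a,b,np.linalg.norm(a-b),(a+b)/2)
for n,pts in(('side',[(308/800*560,443*.7),(282*.7,527*.7)]),):print('brush',[back(n,*q,.006) for q in pts])
print('handle',w(p,(-.158,0,.112)), 'pix',proj('side',w(p,(-.158,0,.112))),proj('top',w(p,(-.158,0,.112))))
```

```text
[0.7300884  0.03251628 0.02243035]
[[-0.7, -1.2], [1.4, 0.6], [0.0, -0.4], [-0.2, 1.7], [-0.0, 2.7], [-1.3, -0.7], [-0.7, -1.1], [-0.1, 0.1], [-1.3, 1.8], [1.3, 0.5]]
knob [0.6270879  0.14154623 0.1657725 ] [-0.41292215  0.4244851  -0.37985529 -0.54796218] chest frame -0.10052920816491233 0.11131267186238777 0.165772500778041
tw [ 0.55283009 -0.36960641  0.004     ] [ 0.5179966  -0.49363993  0.004     ] 0.12883200774035067 [ 0.53541335 -0.43162317  0.004     ]
tw [ 0.54637709 -0.37821028  0.004     ] [ 0.51589997 -0.49612709  0.004     ] 0.12179174192659992 [ 0.53113853 -0.43716869  0.004     ]
brush [array([ 0.45927914, -0.27842744,  0.006     ]), array([ 0.44642074, -0.44538642,  0.006     ])]
handle [np.float64(0.5721281405439783), np.float64(0.02897257740023095), 0.112] pix [269.13716124 202.30325553] [255.07742732 218.69242919]
```

Checks pass: the knob height is 0.1658 against 0.1655 expected, the tweezers measure 0.129 and 0.122 m against 0.131, and the handle projects onto its pixels. Moving to the lock now.

```bash
cat >> h.py <<'E'
pi=np.pi
px,py,pa=json.load(open('chest.json'))
ex=np.array([np.cos(pa),np.sin(pa),0]); ey=np.array([-np.sin(pa),np.cos(pa),0])
def st(m=''):
    s=bot.state(); print(m,'t%.1f'%s['time'],s['tool_pos'].round(4),s['ee_rot'].round(3),'F',s['wrist_force'].round(1),'w%.4f'%s['gripper_width'],'g%.1f'%s['gripper_force'],'q7 %.2f'%s['q'][6])
E
python3 - <<'E'
from h import *
k=np.array([.627,.1415,0])
bot.movel([.263,-.594,.33],speed=.3)
bot.movep(k+[0,0,.30],[pi,0,pa]); bot.grip(.05,30); st()
bot.movel(k+[0,0,.158],speed=.12); st('down')
snap('top','k1'); snap('side','k1s')
a=cv2.imread('pics/k1.png')[130:250,180:310]; b=cv2.imread('pics/k1s.png')[120:240,240:370]
cv2.imwrite('pics/k1b.png',np.vstack([cv2.resize(x,(520,480))[60:360] for x in(a,b)]))
E
```

```text
t3.9 [0.627  0.1414 0.3   ] [3.142 0.    0.022] F [0.4 0.3 0.7] w0.0498 g0.0 q7 -1.99
down t5.2 [0.6276 0.1418 0.159 ] [-3.141e+00 -2.000e-03  2.200e-02] F [-0.1  0.1 -0.2] w0.0500 g0.0 q7 -2.04
```

View pics/k1b.png

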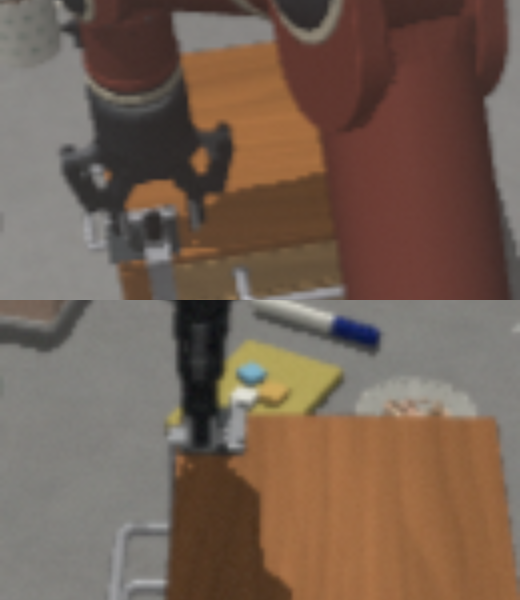

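The fingers straddle the knob: it shows between them at about (153,225) in the upper crop. No contact force registered. Gripping and sliding the lock.

Run:
```python
from h import *
bot.grip(.0,25); st('closed')
p=bot.state()['tool_pos']
bot.movel(p+ey*.027,speed=.03); st('slid')
bot.movel(p+ey*.030,speed=.03); bot.wait(.3); st('slid2')
bot.grip(.05); st('open'); snap('top','k2');
q=bot.state()['tool_pos']; bot.movel([q[0],q[1],.30],speed=.25); snap('top','k2')
h=np.array([px,py,0])-.158*ex
bot.movep(h+[0,0,.25],[pi,0,pi/2+pa]); st()
snap('side','k2s'); cv2.imwrite('pics/k2b.png',cv2.resize(np.vstack([cv2.imread('pics/k2.png')[140:240,190:310],cv2.imread('pics/k2s.png')[140:240,240:360]]),None,fx=3,fy=3))
```

```text
closed t5.7 [0.6272 0.144  0.1588] [-3.138e+00 -2.000e-03  2.400e-02] F [-0.2  4.2  2.6] w0.0161 g24.5 q7 -2.04
slid t6.9 [0.6267 0.1702 0.1588] [3.14  0.    0.022] F [-0.4 -2.8  3.8] w0.0168 g24.7 q7 -2.08
slid2 t7.4 [0.6267 0.1703 0.1587] [3.136e+00 1.000e-03 2.000e-02] F [-1.6 -6.   5. ] w0.0164 g24.9 q7 -2.09
open t7.8 [0.6263 0.1749 0.1585] [-3.141e+00  1.000e-03  2.300e-02] F [-1.   1.  -0.9] w0.0502 g0.0 q7 -2.09
 t10.0 [0.5721 0.0294 0.2497] [-3.141e+00 -1.000e-03  1.593e+00] F [ 0.4 -0.1 -0.3] w0.0499 g0.0 q7 -0.48
```

View pics/k2b.png

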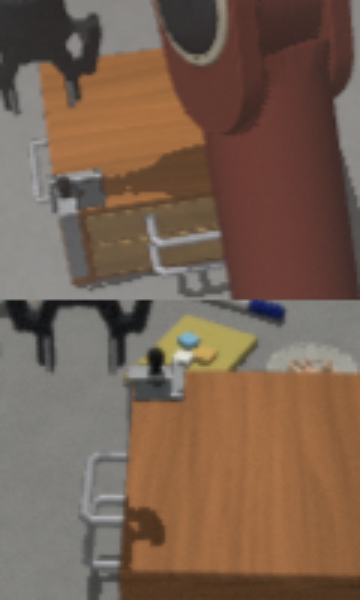

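The lock travelled 26.3 mm and then met its stop (−6 N). The plate now clears the drawer fronts. Next is the handle.

Run:
```python
from h import *
h=np.array([px,py,0])-.158*ex
bot.grip(.032)
bot.movel(h+[0,0,.094],speed=.1); st('down')
bot.grip(0,50); st('closed')
p=bot.state()['tool_pos']
bot.movel(p-ex*.117,speed=.08); st('pull'); 
try: bot.movel(p-ex*.123,speed=.03)
except Exception as e: print(e)
bot.wait(.3); st('pull2')
bot.grip(.03); st('open')
q=bot.state()['tool_pos']; bot.movel([q[0],q[1],.26],speed=.25); st()
bot.movep([.62,-.30,.30],[pi,0,1.297]); st()
s=snap('top','d1');t=snap('side','d1s')
cv2.imwrite('pics/d1b.png',np.vstack([cv2.resize(s['color'][145:265,190:350],(640,300*640//400))[:480],cv2.resize(t['color'][140:290,200:380],(640,533))])[:, :]) 
cv2.imwrite('pics/d1b.png',np.hstack([cv2.resize(s['color'][140:265,190:290],(400,500),interpolation=cv2.INTER_CUBIC),cv2.resize(t['color'][145:270,220:320],(400,500),interpolation=cv2.INTER_CUBIC)]))
```

```text
down t12.1 [0.5723 0.0287 0.1015] [3.137 0.005 1.593] F [-19.3  -6.2  42.1] w0.0320 g23.2 q7 -0.63
closed t12.4 [0.5726 0.0292 0.0994] [3.138e+00 3.000e-03 1.593e+00] F [-9.3 -3.4 30.4] w0.0084 g49.2 q7 -0.63
pull t14.1 [0.4558 0.0269 0.0996] [ 3.142 -0.     1.593] F [-0.7 -0.2  6.7] w0.0080 g49.3 q7 -0.74
pull2 t14.7 [0.4525 0.0269 0.0997] [ 3.136e+00 -2.000e-03  1.593e+00] F [5.6 0.2 0.8] w0.0078 g49.4 q7 -0.74
open t15.1 [0.4482 0.026  0.0988] [-3.139e+00  1.000e-03  1.593e+00] F [ 1.  -0.2 -0.2] w0.0299 g0.0 q7 -0.74
 t15.8 [0.4471 0.0255 0.2589] [-3.139e+00  1.000e-03  1.593e+00] F [-0.6  0.4 -0.6] w0.0300 g0.0 q7 -0.47
 t17.2 [ 0.6203 -0.2976  0.2999] [-3.141e+00 -2.000e-03  1.300e+00] F [-0.2  1.1  0.3] w0.0301 g0.0 q7 -0.17
```

View pics/d1b.png

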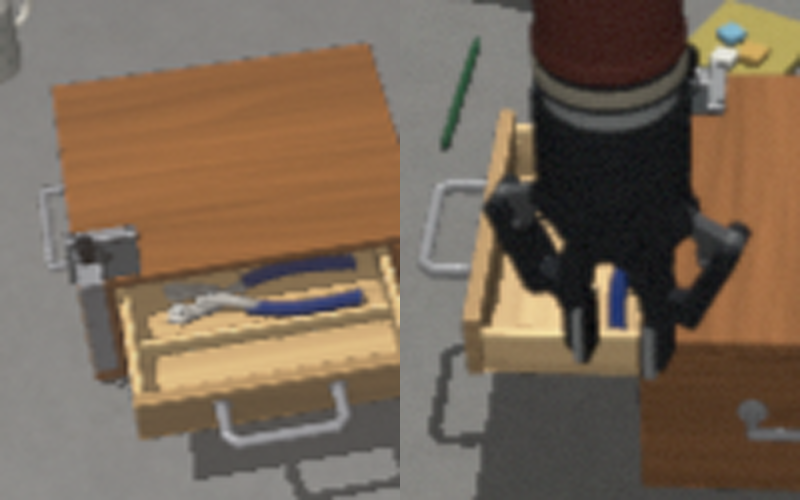

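The drawer is fully out (120 mm of travel, then the stop force), and the channel is visible at about (270,365) in the left crop. Picking the tweezers now.

Run:
```python
from h import *
c=np.array([.5345,-.4325,0])
bot.movep(c+[0,0,.15],[pi,0,1.297]); bot.grip(.05,40)
bot.movel(c+[0,0,.005],speed=.1); st('down')
bot.grip(0,40); st('closed')
bot.movel(c+[0,0,.06],speed=.1); st('up')
s=snap('top','t1');t=snap('side','t1s')
u,v=proj('top',c+[0,0,.06]).astype(int); a=s['color'][v-50:v+50,u-50:u+50]
u,v=proj('side',c+[0,0,.06]).astype(int); v=min(v,370); b=t['color'][v-50:v+50,u-50:u+50]
cv2.imwrite('pics/t1b.png',np.hstack([cv2.resize(x,(400,400),interpolation=cv2.INTER_CUBIC) for x in(a,b)]))
```

```text
down t20.1 [ 0.535  -0.4328  0.0059] [3.14  0.    1.297] F [-0.9  0.4  0. ] w0.0500 g0.0 q7 -0.11
closed t20.6 [ 0.5347 -0.4326  0.0055] [3.141 0.    1.297] F [ 0.4 -0.9  3. ] w0.0122 g39.1 q7 -0.11
up t21.3 [ 0.5341 -0.4325  0.06  ] [-3.141  0.     1.297] F [ 0.7 -0.3 -0.9] w0.0117 g39.0 q7 -0.07
```

View pics/t1b.png

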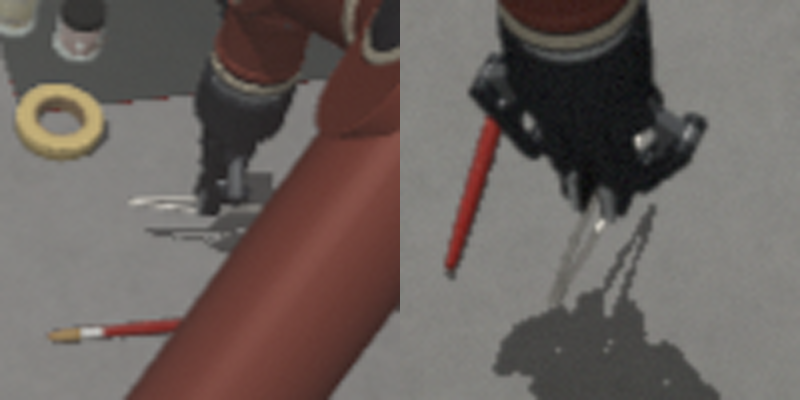

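The tweezers are held level. I check the channel position against the picture before placing.

Run:
```python
from h import *
bot.movel([.5345,-.4325,.27],speed=.25)
bot.movep([.54,.028,.27],[pi,0,pi/2+pa]); st()
C=lambda x,y:(190+(x+.5)/4-.5,140+(y+.5)/4-.5)
for nm,pt,z in[('front outer top L',(137,407),.138),('front inner top?',(270,372),.138),('divider top L front',(152,350),.114),('div top mid',(270,336),.114),('front outer bottom',(143,437),.088)]:
    d=back('top',*C(*pt),z)-[px,py,0]; print(nm,(d@ex).round(4),(d@ey).round(4))
im=cv2.imread('pics/d1.png')[205:255,215:305]; cv2.imwrite('pics/ch.png',cv2.resize(im,(720,400),interpolation=cv2.INTER_CUBIC))
```

```text
t24.1 [0.5406 0.026  0.2697] [-3.142e+00  1.000e-03  1.590e+00] F [ 0.8  0.5 -0.6] w0.0119 g39.0 q7 -0.49
front outer top L -0.2469 0.1148
front inner top? -0.2345 0.0056
divider top L front -0.1761 0.0957
div top mid -0.1813 -0.003
front outer bottom -0.2428 0.1141
```

View pics/ch.png

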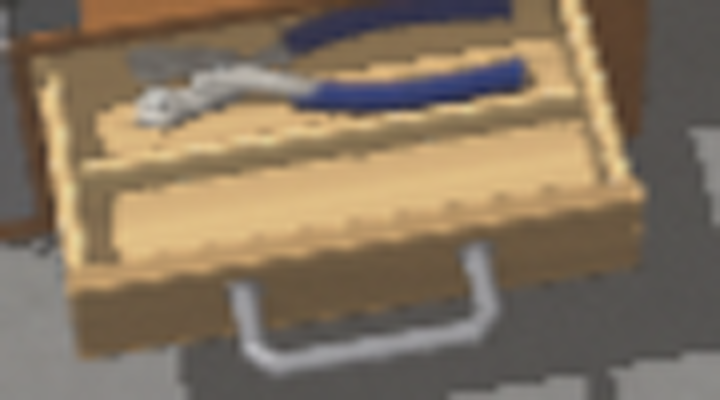

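Run:
```python
from h import *
C=lambda x,y:(215+(x+.5)/8-.5,205+(y+.5)/8-.5)
for nm,pt,z in[('outer L',(70,292),.138),('outer R',(643,205),.138),('outer mid',(350,250),.138),('inner mid',(350,226),.138),('div front',(350,140),.114),('div back',(350,120),.114),('floor/div',(350,165),.094),('floor L end',(112,200),.094),('floor R end',(590,120),.094)]:
    d=back('top',*C(*pt),z)-[px,py,0]; print(nm,(d@ex).round(4),(d@ey).round(4))
```

```text
outer L -0.2454 0.1163
outer R -0.2495 -0.1163
outer mid -0.2476 0.004
inner mid -0.236 0.002
div front -0.1757 -0.008
div back -0.1653 -0.0099
floor/div -0.174 -0.0077
floor L end -0.172 0.0937
floor R end -0.1709 -0.1131
```

Run:
```python
from h import *
c=np.array([px,py,0])-.200*ex
o=[pi,0,pi/2+pa]
bot.movel(c+[0,0,.20],o,speed=.15); bot.movel(c+[0,0,.112],speed=.08); bot.wait(.2); st('low')
f0=bot.state()['wrist_force'].copy(); z=.112
while z>.085:
    z-=.0015; bot.movel(c+[0,0,z],speed=.02); f=bot.state()['wrist_force']-f0
    if f[2]>4: break
bot.wait(.2); st('contact z%.4f'%z); print(f.round(1))
```

```text
low t26.1 [0.5304 0.0281 0.1124] [ 3.141 -0.     1.593] F [1.5 0.2 0.4] w0.0120 g40.3 q7 -0.67
contact z0.0910 t29.8 [0.5305 0.0281 0.0921] [3.140e+00 1.000e-03 1.593e+00] F [ 3.1 -1.3  9.7] w0.0121 g49.5 q7 -0.70
[ 1.5 -0.8  9.7]
```

Contact came at TCP 0.092, which puts the floor near 0.086. That also explains the bias in the picture, and the channel centre then comes out at −0.200, as used. Releasing.

Run:
```python
from h import *
bot.grip(.024); st('open')
q=bot.state()['tool_pos']; bot.movel([q[0],q[1],.26],speed=.12); st()
bot.movep([.60,-.30,.35],[pi,0,pi/2]); bot.wait(.3); st()
s=snap('top','e1'); 
a=cv2.resize(s['color'][140:270,190:310],(480,520),interpolation=cv2.INTER_CUBIC); cv2.imwrite('pics/e1b.png',a)
```

```text
open t30.1 [0.5366 0.0284 0.0921] [ 3.129e+00 -3.000e-03  1.592e+00] F [15.1 -0.4 -1.7] w0.0242 g7.3 q7 -0.70
 t31.7 [0.536  0.0281 0.2592] [-3.14   0.     1.593] F [0.2 0.2 0.5] w0.0239 g0.0 q7 -0.50
 t33.3 [ 0.6002 -0.299   0.3501] [-3.141 -0.     1.573] F [0.1 0.1 0.5] w0.0240 g0.0 q7 0.09
```

View pics/e1b.png

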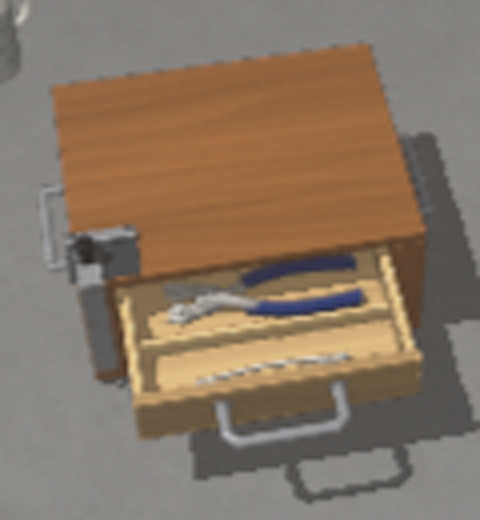

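Run:
```python
from h import *
C=lambda x,y:(190+(x+.5)/4-.5,140+(y+.5)/4-.5)
P=[(C(*p)) for p in((198,382),(275,367),(350,356),(270,336))]
for p,z in zip(P,(.09,.09,.09,.106)): d=back('top',*p,z)-[px,py,0]; print((d@ex).round(4),(d@ey).round(4))
s=bot.snapshot('side')['color']; bot.movep([.55,-.42,.35],[pi,0,pi/2]); t=snap('side','e2')['color']
cv2.imwrite('pics/e2b.png',cv2.resize(t[140:290,220:380],(800,600),interpolation=cv2.INTER_CUBIC)[:, :])
```

```text
-0.1989 0.0621
-0.1966 -0.0038
-0.198 -0.0682
-0.1755 -0.0038
```

View pics/e2b.png

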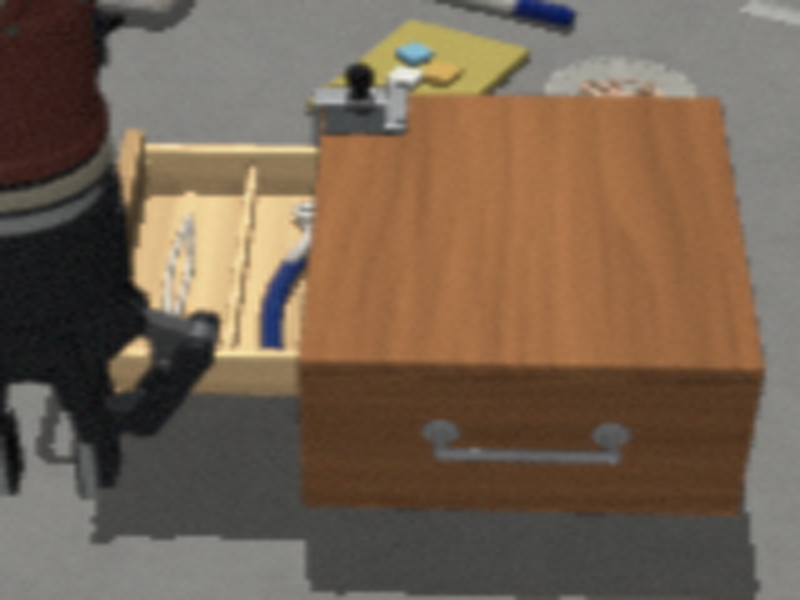

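The tweezers lie flat near mid-channel at about (180,265), with clearance to the front and to the divider. The drawer is out, the lock is open and the lower drawer is shut.

```bash
python3 -c "
from h import *
st(); print(bot.job_done())"
```

```text
t34.0 [ 0.5504 -0.4191  0.35  ] [ 3.141e+00 -1.000e-03  1.572e+00] F [-0.   0.3 -0.1] w0.0236 g0.0 q7 0.29
the job is handed in; nothing more can be done
None
```

I handed the job in at about 34 s: the lock is at its open stop, the top drawer is fully out, the tweezers lie flat in the channel, and the lower drawer looks shut; the brush and pencil weren't touched as far as I could tell, but I made no final check on them, and no verdict came back.

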